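# Draw the index pin of a length stop and run it up to the limit stop

### The arm

A 6-joint arm with a two-finger parallel gripper is mounted at the origin on the work surface. World frame = base frame: x ahead of the robot, y to its left, z up, the work surface at z = 0. Lengths are in mm, angles in rad, forces in N, time in s.
With the tool pointing down it reaches from about 300 to 775 mm from the base axis. Payload 14.6 kg.
Tool frame: the origin (TCP) lies midway between the tips of the shut fingers; the grasp point (between the pads) lies grasp_offset behind it (grasp_offset is the distance from the TCP to the grasp point, in mm); z points along the fingers, y is the line along which they close (so a half turn about z gives the same grasp; the last joint's range is limited). The gripper opens to 94 mm and grips with 3 to 60 N. Pads are 16 mm wide; open, the fingers measure 119 mm over their backs; the gripper's body (75 mm by 177 mm) begins 78 mm behind the grasp point.
Start: joints at [-1.359, 0.3, 1.521, -0, 1.321, -0.067], TCP at [151.354, -528.754, 170.546] pointing down, gripper open.
Joint ranges: [-3.03, 3.03], [-0.79, 2.21], [0.23, 2.52], [-1.04, 4.18], [0, 3.07], [-2.55, 2.55]. Speed limits (rad/s): [2.22, 2.22, 2.57, 3.14, 3.14, 3.14].

### API

Orientations are given as [roll, pitch, yaw] about the fixed x, y, z axes, in that order (R = Rz(yaw) Ry(pitch) Rx(roll)).
In Python, from cell import * gives the robot as it stands. The module is installed in compiled form; this text tells all that it offers.
- The arm moves only by the shell command python3 -m jog 'ROWS' [FORCE]. ROWS is JSON, a list of rows, each a list of 3 entries, a list of its own where there are three numbers: the finger opening in mm, from 0 to 94, then the shift along the tool's x, y, z in units of 50 mm (1.0 is 50 mm), then the turn about the tool's z in units of 180 degrees (1.0 is 180 degrees). In form: [[fingers, [dx, dy, dz], twist], ...]. A call has 1 to 20 rows; each row shifts and turns the commanded pose from where the row before left it, along the tool's axes as they then stand; what a row does not reach is not made up. A row lasts 1/10 s, in which the tool goes at most 50 mm and 8.59 degrees, less where a joint would pass 70% of its speed; a pose out of reach is approached as far as the arm can. A call with a number of a shift or a turn outside -1 to 1 is refused whole. A call with a gripper value outside its range is refused whole. The fingers move at their own pace and stop on an object; FORCE is the grip in N (left out, the last holds). Time passes only in rows, so rows that do not move let the fingers close. It gives the time, the measured TCP pose, the force, the opening and the grip force at its end, in the units of the state.
- read_state(): the state, without advancing time (a new reading comes with each control period).
- camera(name): name is "scene" or "top" or "wrist"; returns the picture (480x640x3 uint8, red, green, blue); there is no depth.
- calibration(name): a dict with "mtx" (3x3 intrinsics, pixels), "cam_to_world" (4x4, takes a point from camera to world coordinates); the wrist camera has in their place "hand_eye" (4x4, takes a point from camera to tool coordinates, whose origin is the TCP and whose axes are the flange's). Camera axes: x right, y down, z forward; pixel columns grow to the right and rows downward; lengths in mm; the calibration is good to about 2 mm. A picture is of the moment at which its call begins: read the wrist's pose just before it. calibration takes no time and is no camera call.
- sign_off(): hands the job in; it is judged then, once.
Trained networks look in the newest picture that a camera, given by its name, has taken for a name from the list of things; names that differ only in an ending like _2 or _b are one class to them, and where a whole thing is asked for, a point or a joint stands for the part that bears it (a point fixed in the world has none). Each returns a list of dicts, best first, with "conf" (0 to 1); they miss things now and then, are a little off and sometimes report something else, mostly with a low value. They report only what shows in the picture. A call takes as long as a camera call.
- regions_of(camera, query): "pixels" (480x640 bool, what is visible of it) and "rect" ([centre column, centre row, width, height] in pixels, round what is visible of it).
The state is a dict: "clock": time; "joints": joint angles; "qd": joint speeds; "effort": joint torques, N m; "eef_pos": TCP position; "eef_rot": TCP orientation; "wrist_force": force on the tool from outside, world axes, zero at the start; "moment": the same for the moment, N m; "finger_gap": finger opening in mm; "finger_force": force on a finger pad.
Only numpy, scipy, OpenCV 4.12 (cv2) and the standard library are available. Lean on these libraries where they do the work, as an engineer would, in place of code of your own. Each camera call takes 0.05 s, during which the arm holds its last target. There are 200 camera calls.

### The job

Reset the saw bench's length stop: pull the black knob of its sprung index pin straight up, all the way back against the spring, then, keeping the pin fully drawn the whole way, slide the stop's carriage along the rail until you feel it come up against the limit stop. Finish while holding it there, with the knob still gripped, the pin fully drawn and the carriage up against the limit stop, so that someone else can do up its clamp; do not let go, and leave the loose things around it where they are.

Things in the scene. Friction and masses are not known exactly. Their poses are not given: they have to be found in the camera images.
- rail: fixed plywood board 180 x 460 x 18 mm lying flat on the bench, carrying an aluminium rail 50 mm wide, 420 mm long, whose top (with a row of 12 mm holes along its middle) is 58 mm above the bench; origin under the board's middle, z up, y along the rail, pointing from the carriage towards the limit stop; it does not move
- carriage: grey metal carriage block riding on the rail: 74 mm across the rail, 64 mm along it, its top 90 mm above the bench; origin on the rail's top under its middle, y along the rail towards the limit stop. It starts 110 mm from the rail's middle on the -y side and is locked there while the index pin sits in its hole. With the pin clear it slides only along the rail, with about 2 N of friction; it cannot lift off. The index pin and its knob ride on it
- knob (a point): centre of the index pin's knob: black upright cylinder 25 mm in diameter, 34 mm tall, on the middle of the carriage's top. With the pin seated this point is 117 mm above the bench, the knob's underside 10 mm and its top 44 mm above the carriage's top (a 10 mm steel stem and an 18 mm wide, 5 mm high collar between). It can be gripped from above; it moves straight up with the pin and along with the carriage, and does not turn
- pin (a joint): how far the index pin is drawn (m): 0 seated 12 mm deep in its hole in the rail, over 0.012 clear of the hole, 0.020 fully back against its own solid stop. Its spring always pulls it down, with about 6 N at 0 rising to 11 N at 0.020; let go, it snaps down
- carriage_face (a point): middle of the carriage's flat end face towards the limit stop: 32 mm from the carriage's middle along the rail, 74 mm above the bench. It moves with the carriage
- limit_stop: dark steel block clamped on the rail, 66 mm across the rail, 40 mm along it, its top 90 mm above the bench, with a small round clamp screw on its far side; origin on the rail's top under its middle, axes as the rail's. It does not move. It stands 50 to 150 mm of free travel from the carriage
- stop_face (a point): middle of the limit stop's flat face towards the carriage, 20 mm from its middle, 74 mm above the bench: this point and carriage_face meet when the carriage is up against the stop
- tape: bystander: grey tape measure case, 64 x 34 x 60 mm, origin under its middle
- glue: bystander: white glue bottle, 56 mm across, 150 mm tall, origin under its middle
- screwdriver: bystander: screwdriver lying beside the board on the robot's side, origin under its middle
- hammer: bystander: hammer lying beyond the board, origin under its middle
- offcut_a: bystander: flat wood offcut 55 x 130 x 19 mm on the bench, origin under its middle
- offcut_b: bystander: wood offcut 38 x 85 x 19 mm lying on the board, robot's side of the rail, origin under its middle
- screw_tray: bystander: small open grey tray 36 x 70 x 24 mm on the board, far side of the rail, origin under its middle

How it is judged (in metres and radians):
On the way, in this order (a step that is already met when the one before it is completed fails the run):
1. the index pin is drawn fully back (within 4 mm of its stop) with the carriage still where it was locked (value of joint pin above 0.016 m and distance of carriage from where it was at the start of the episode below 0.008 m), for 0.1 s.
2. the carriage is up against the limit stop (within 3 mm) with the pin still fully drawn (distance between carriage_face and stop_face below 0.003 m and value of joint pin above 0.016 m), for 0.2 s.
At the end, for the whole second after the job is handed in: The fingers hold the knob (over 2 N of contact), the pin is drawn to within 4 mm of fully back (over 16 mm), the carriage's face is within 3 mm of the limit stop's face, and the carriage is at rest (all of step 2 and contact force between the fingers and carriage above 2 N and linear speed of carriage below 0.01 m/s); the arm keeps its last pose, push and grip.
It fails at once if the pin is let down onto the rail while the carriage is away from its hole (more than 8 mm from its start, pin drawn less than 13 mm) (value of joint pin below 0.013 m and distance of carriage from where it was at the start of the episode above 0.008 m).
It fails at once if a loose thing on the bench is moved more than 40 mm (distance of any of tape, glue, screwdriver, hammer, offcut_a, offcut_b, screw_tray from where it was at the start of the episode above 0.04 m).
It also fails if it takes over 35 s, if anything falls off the work surface, if the arm or the gripper's body presses on something with over 40 N, if the wrist force passes 120 N, or if a joint passes its speed limit or range.

## Working session

There is one attempt and no reset: what is moved stays moved. The work goes in short steps, Python scripts to look and compute and a shell command to move; the robot and the scene stay as the last step left them, time stands still between calls to the robot, and variables do not carry over. Pictures are saved under pics/ and viewed, at most 10 in all, crops included, and the job is handed in when it is done.

```bash
mkdir -p pics
cat > h.py <<'E'
from cell import *
import numpy as np, cv2
from scipy.spatial.transform import Rotation as R
def pose():
    s=read_state(); T=np.eye(4); T[:3,3]=s["eef_pos"]; T[:3,:3]=R.from_euler("xyz",s["eef_rot"]).as_matrix(); return T
def snap(n,f=None):
    T=pose(); im=camera(n); c=calibration(n)
    if f: cv2.imwrite("pics/"+f,im[:,:,::-1])
    return np.array(c["mtx"]), (T@np.array(c["hand_eye"]) if n=="wrist" else np.array(c["cam_to_world"])), im
def toz(K,M,uv,z):
    d=M[:3,:3]@np.linalg.inv(K)@[uv[0],uv[1],1]; o=M[:3,3]; return o+d*(z-o[2])/d[2]
E
python3 - <<'E'
from h import *
s=read_state(); print({k:np.round(v,3) for k,v in s.items()})
try: print(grasp_offset)
except Exception as e: print(e)
for n in ("top","scene"):
    K,M,im=snap(n,n+"1.png")
    print(n,K.round(0).tolist(),M.round(2).tolist())
    for q,z in (("knob",134),("carriage",90),("limit_stop",90),("rail",58),("glue",150),("tape",60)):
        for r in regions_of(n,q)[:2]:
            print(q,round(r["conf"],2),np.round(r["rect"],1),toz(K,M,r["rect"][:2],z).round(1))
E
```

```text
{'clock': np.float64(0.0), 'joints': array([-1.359,  0.3  ,  1.522,  0.   ,  1.321, -0.067]), 'qd': array([-0.   ,  0.001,  0.001, -0.002, -0.   ,  0.001]), 'effort': array([-1.0000e-03, -5.3181e+01, -3.5274e+01,  7.1000e-02,  2.4000e-02,
       -0.0000e+00]), 'eef_pos': array([ 151.289, -528.479,  169.976]), 'eef_rot': array([-3.14 , -0.   ,  0.279]), 'wrist_force': array([-1.253, -0.308, -0.523]), 'moment': array([ 0.007, -0.014,  0.001]), 'finger_force': np.float64(0.0), 'finger_gap': np.float64(93.663)}
18.8
top [[445.0, 0.0, 319.0], [0.0, 445.0, 234.0], [0.0, 0.0, 1.0]] [[0.02, -0.99, 0.15, 443.83], [-1.0, -0.02, -0.01, 17.44], [0.02, -0.15, -0.99, 855.03], [0.0, 0.0, 0.0, 1.0]]
knob 0.62 [400.1 221.4  17.5  15.1] [ 577.7 -125.8  134. ]
carriage 0.6 [395.2 234.1  52.5  62.1] [ 563.2 -125.8   90. ]
limit_stop 0.89 [313.8 238.7  24.3  44.7] [552.4  16.   90. ]
rail 0.8 [334.7 244.6 254.  128.2] [546.9 -22.   58. ]
glue 0.88 [353.2 158.4  35.8  46.1] [678.7 -46.4 150. ]
glue 0.6 [417.5 152.3  29.3  48.2] [ 691.5 -152.8  150. ]
tape 0.64 [418.6 153.1  29.8  47.8] [ 721.6 -176.6   60. ]
scene [[547.0, 0.0, 318.0], [0.0, 547.0, 241.0], [0.0, 0.0, 1.0]] [[-0.61, 0.45, -0.65, 1109.03], [0.79, 0.35, -0.51, 422.12], [-0.0, -0.82, -0.57, 587.14], [0.0, 0.0, 0.0, 1.0]]
knob 0.47 [412.6 274.9  57.9  27.8] [579.8 168.6 134. ]
carriage 0.89 [252.5 237.1  59.4  72.2] [ 599.6 -109.6   90. ]
carriage 0.52 [247.1 214.6  17.1  26.6] [ 555.4 -164.2   90. ]
limit_stop 0.68 [332.4 267.5  43.7  52.8] [585.7  40.4  90. ]
limit_stop 0.62 [303.7 224.9  93.8  36.9] [521.4 -66.8  90. ]
rail 0.82 [318.5 287.2 291.2 171.3] [604.   28.3  58. ]
glue 0.65 [230.9 298.5  41.5  93.2] [773.9  25.4 150. ]
tape 0.97 [162.9 291.2  34.9  48.9] [ 755.2 -148.8   60. ]
```

View pics/top1.png

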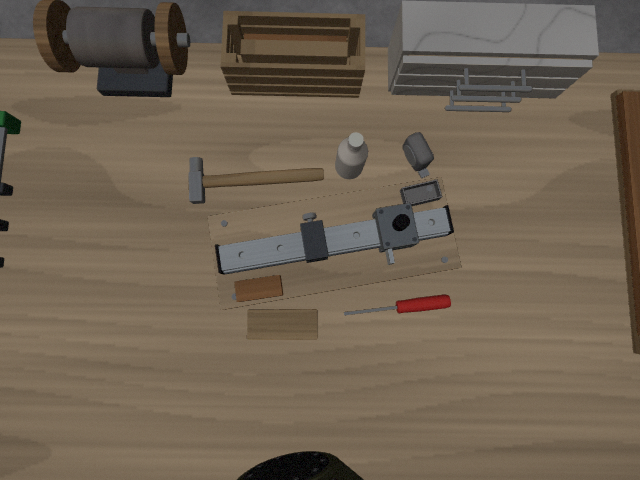

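View pics/scene1.png

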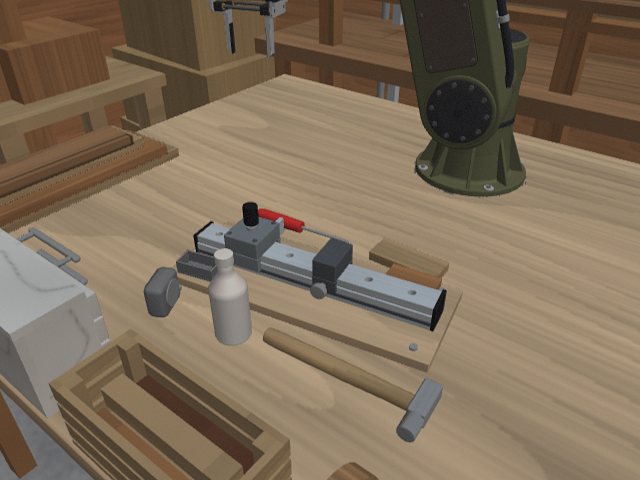

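The top view shows the knob at (401,222) on the carriage at (396,228), with the limit stop to its left at (314,240). The rail runs from (450,220) to (218,259). The glue bottle at (352,158) is beyond the rail. In the scene view the knob is at (250,214), and the area around it is clear.

Run:
```python
from h import *
c=calibration("top");K=np.array(c["mtx"]);M=np.array(c["cam_to_world"])
a=toz(K,M,(449,220),58);b=toz(K,M,(219,259),58); d=(b-a)/np.linalg.norm(b-a); yaw=np.arctan2(-d[0],d[1])
k=toz(K,M,(401,220),134); c0=toz(K,M,(395.5,228),90); print("ends",a.round(),b.round(),"len",np.linalg.norm(b-a),"yaw",yaw); print("knob",k.round(1),c0.round(1),"stop",toz(K,M,(313.8,240),90).round(1), "mid-110", ((a+b)/2-110*d).round(1))
T=pose(); tgt=np.array([(k[0]+0),k[1],250.]); print("tool shift/50",(T[:3,:3].T@(tgt-T[:3,3])/50).round(2),"twist",(R.from_matrix(T[:3,:3]).as_euler("xyz")[2]-yaw)/np.pi)
print(calibration("wrist"))
```

```text
ends [ 596. -231.   58.] [517. 185.  58.] len 422.9852490808129 yaw 0.18802357140599787
knob [ 580.  -127.4  134. ] [ 573.9 -126.4   90. ] stop [550.1  15.9  90. ] mid-110 [ 577.1 -130.9   58. ]
tool shift/50 [10.45 -5.36 -1.59] twist 0.028889807587074354
{'mtx': array([[391.14767892,   0.        , 313.84595557],
       [  0.        , 391.14767892, 245.66161789],
       [  0.        ,   0.        ,   1.        ]]), 'hand_eye': array([[-1.16413527e-03, -9.67470392e-01, -2.52981592e-01,
         7.27668650e+01],
       [ 9.99999298e-01, -1.07088464e-03, -5.06302717e-04,
        -1.12110327e+00],
       [ 2.18918786e-04, -2.52982004e-01,  9.67470960e-01,
        -2.14737904e+02],
       [ 0.00000000e+00,  0.00000000e+00,  0.00000000e+00,
         1.00000000e+00]])}
```

```bash
python3 -m jog '[[60,[0.3,-0.1,-0.3],0],[60,[0.63,-0.34,-0.3],0],[60,[0.63,-0.34,-0.3],0],[60,[0.63,-0.34,-0.3],0],[60,[0.63,-0.34,-0.3],0],[60,[0.63,-0.34,0],0],[60,[0.63,-0.34,0],0],[60,[0.63,-0.34,0],0],[60,[0.63,-0.34,0],0],[60,[0.63,-0.34,0],0],[60,[0.63,-0.34,0],0],[60,[0.63,-0.34,0],0],[60,[0.63,-0.34,0],0],[60,[0.63,-0.34,0],0],[60,[0.63,-0.34,0],0],[60,[0.63,-0.34,0],0],[60,[0.5,-0.16,0],0],[60,[0,0,0],0.029],[60,[0,0,0],0],[60,[0,0,0],0]]' 30
cat > look.py <<'E'
from h import *
import sys
K,M,im=snap("wrist",sys.argv[1]); T=pose(); print(T[:3,3].round(1), read_state()["eef_rot"])
for q,z in (("knob",float(sys.argv[2])),("carriage",90),("limit_stop",90)):
    for r in regions_of("wrist",q)[:2]: print(q,round(r["conf"],2),np.round(r["rect"],1),toz(K,M,r["rect"][:2],z).round(1))
E
python3 look.py w1.png 134
```

```text
clock: 2.7
eef_pos: [570.2, -129.6, 246.4]
eef_rot: [3.141, -0.001, 0.19]
wrist_force: [0.7, -0.3, 0.9]
finger_gap: 60.3
finger_force: 0.0
[ 570.1 -129.9  246.3] [ 3.14129340e+00 -6.10991737e-04  1.89691627e-01]
knob 0.67 [315.8 218.6  24.1  31.1] [ 581. -128.  134.]
carriage 0.62 [316.6 218.2  68.5 105.8] [ 573.5 -130.5   90. ]
limit_stop 0.77 [169.9 196.2  60.9  92.6] [568.1  10.4  90. ]
```

View pics/w1.png

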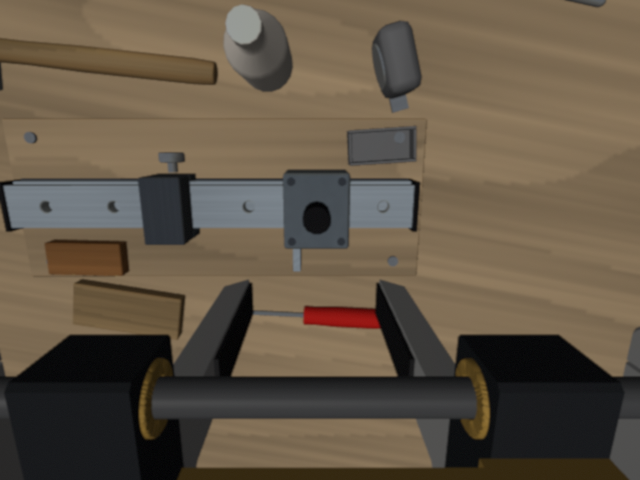

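Run:
```python
from h import *
c=calibration("wrist");K=np.array(c["mtx"]);T=pose();M=T@np.array(c["hand_eye"])
for n,uv,z in (("knobtop",(316.5,221),134),("knobmid",(316,218.6),125),("railmid",(316,204.5),58),("car",(317,210),90),("carL",(284,210),90),("stopR",(190,210),90)):
    p=toz(K,M,uv,z); print(n,p.round(1),"tool rel",(T[:3,:3].T@(p-T[:3,3])).round(1))
```

```text
knobtop [ 579.1 -129.6  134. ] tool rel [  8.9   1.  112. ]
knobmid [ 579.4 -129.2  125. ] tool rel [  9.3   0.7 121. ]
railmid [ 581.6 -129.1   58. ] tool rel [ 11.4   1.  188. ]
car [ 581.3 -130.    90. ] tool rel [ 11.    1.8 156. ]
carL [575.4 -99.   90. ] tool rel [ 11.  -29.8 156. ]
stopR [558.7 -10.6  90. ] tool rel [  11.1 -119.7  155.9]
```

Knob top is at (316,221), the rail appears level (aligned), and the carriage top's left edge is at column 284 and the stop's right edge at column 190. The way down is clear. I'll shift +9.5 mm in tool x and +1 mm in y, then descend 147 mm and grip.

```bash
python3 -m jog '[[60,[0.19,0.02,0.3],0],[60,[0,0,0.4],0],[60,[0,0,0.4],0],[60,[0,0,0.4],0],[60,[0,0,0.4],0],[60,[0,0,0.4],0],[60,[0,0,0.3],0],[60,[0,0,0.2],0],[60,[0,0,0.14],0],[60,[0,0,0],0],[60,[0,0,0],0]]' 40 && python3 -m jog '[[10,[0,0,0],0],[10,[0,0,0],0],[10,[0,0,0],0],[10,[0,0,0],0],[10,[0,0,0],0],[10,[0,0,0],0],[10,[0,0,0],0],[10,[0,0,0],0]]' 40; python3 look.py w2.png 134
```

```text
clock: 4.0
eef_pos: [580.1, -129.4, 99.0]
eef_rot: [3.141, -0.001, 0.188]
wrist_force: [-0.2, -0.5, -0.6]
finger_gap: 60.0
finger_force: 0.0
clock: 4.8
eef_pos: [580.3, -129.3, 99.3]
eef_rot: [3.141, -0.001, 0.188]
wrist_force: [0.2, 0.5, 5.6]
finger_gap: 10.3
finger_force: 2.8
[ 580.3 -129.3   99.3] [ 3.14102066e+00 -1.34665624e-03  1.87706480e-01]
knob 0.61 [314.5 288.   41.3  60.2] [ 584.1 -127.7  134. ]
carriage 0.89 [316.6 259.2 107.6 129. ] [ 586.  -128.7   90. ]
limit_stop 0.89 [ 86.5 246.2 117.  149.2] [568.6   6.7  90. ]
```

View pics/w2.png

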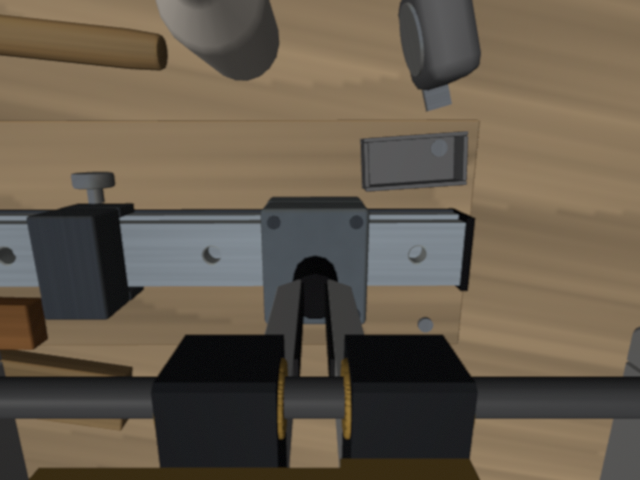

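The picture shows the knob's dark arc at (315,262) ahead of the fingertips at about (290,285) and (340,285). A 10 mm gap is too small for a 25 mm knob, so I'll check the geometry by projecting the expected points.

Run:
```python
from h import *
c=calibration("wrist");K=np.array(c["mtx"]);H=np.array(c["hand_eye"])
K2,M2,im=snap("wrist")
T=pose()
def pr(p):  # tool coords
    q=np.linalg.inv(H)@np.r_[p,1]; u=K@q[:3]; return (u[:2]/u[2]).round(0)
for dx in (0,10,20):
  print(dx,"knob top c",pr([dx,0,-35]),"far edge top",pr([dx+12.5,0,-35]),"side",pr([dx,12.5,-35]),"bottom c",pr([dx,0,0]),"far bottom",pr([dx+12.5,0,0]),"car far edge z90",pr([dx+37,0,9]), "rail far edge",pr([dx+25,0,41]))
print("tip corner",pr([8,5.2,0]),pr([8,5.2,-38]))
cv2.imwrite("pics/c2.png",cv2.resize(im[180:400,220:420,::-1],None,fx=3.5,fy=2.7)[:600])
K,M,im=snap("scene"); cv2.imwrite("pics/s2.png",cv2.resize(im[130:280,170:370,::-1],None,fx=4,fy=4))
```

```text
0 knob top c [316. 296.] far edge top [316. 272.] side [342. 296.] bottom c [316. 273.] far bottom [316. 252.] car far edge z90 [316. 207.] rail far edge [316. 218.]
10 knob top c [316. 277.] far edge top [316. 252.] side [342. 277.] bottom c [316. 257.] far bottom [316. 235.] car far edge z90 [316. 190.] rail far edge [316. 203.]
20 knob top c [316. 257.] far edge top [316. 232.] side [342. 257.] bottom c [316. 240.] far bottom [316. 218.] car far edge z90 [316. 172.] rail far edge [316. 187.]
tip corner [325. 260.] [327. 283.]
```

View pics/s2.png

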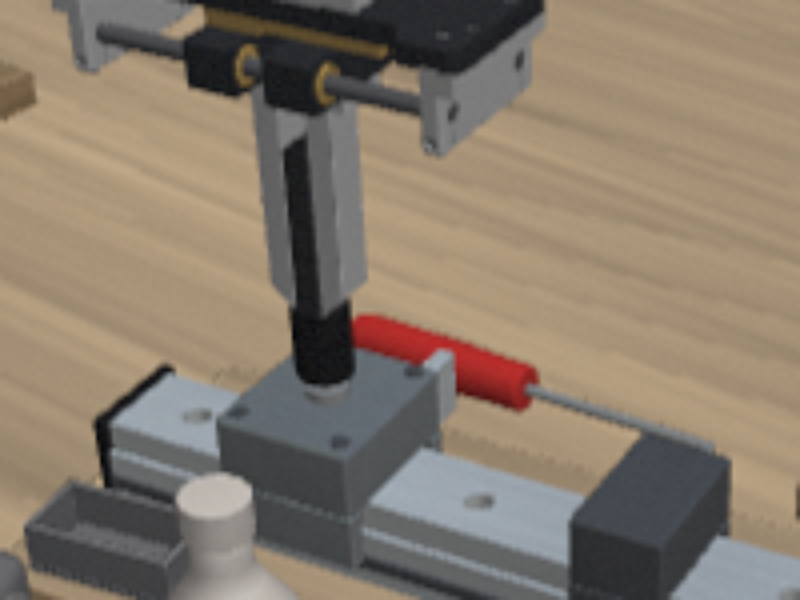

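View pics/c2.png

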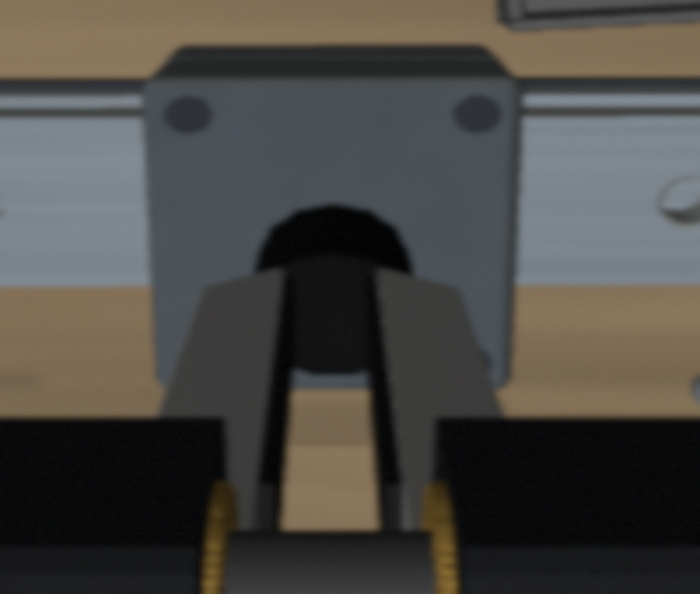

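The pictures disagree with the nominal TCP. In the scene view the fingertips end at the knob's top, around (249,206). In the wrist view the 60 mm tip gap spanned 128 px, which puts the tips about 40 mm short of the stated TCP. The fingers therefore closed just above the knob. I'll open again and go down in small, force-checked steps.

```bash
python3 -m jog '[[60,[0,0,0],0],[60,[0,0,0],0],[60,[0,0,0],0],[60,[0,0,0],0],[60,[0,0,0],0],[60,[0,0,0],0]]' && python3 -m jog '[[60,[0,0,0.1],0],[60,[0,0,0.06],0],[60,[0,0,0],0]]' && python3 -m jog '[[60,[0,0,0.04],0],[60,[0,0,0.02],0],[60,[0,0,0],0]]'
python3 - <<'E'
from h import *
K,M,im=snap("scene"); cv2.imwrite("pics/s3.png",cv2.resize(im[130:280,170:370,::-1],None,fx=4,fy=4))
def pr(p):
    q=np.linalg.inv(M)@np.r_[p,1]; u=K@q[:3]; return ((u[:2]/u[2]-[170,130])*4).round(0)
p=pose()[:3,3]; d=np.array([-np.sin(.188),np.cos(.188),0])
for h in (0,20,38): print(h,pr(p+[0,0,h]-30*d),pr(p+[0,0,h]+30*d))
E
```

```text
clock: 5.7
eef_pos: [579.7, -129.3, 98.3]
eef_rot: [-3.141, 0.0, 0.188]
wrist_force: [-0.3, -0.2, -0.1]
finger_gap: 54.5
finger_force: 0.0
clock: 6.0
eef_pos: [579.5, -129.2, 89.8]
eef_rot: [-3.141, 0.001, 0.188]
wrist_force: [-0.0, -0.8, 0.9]
finger_gap: 59.9
finger_force: 0.0
clock: 6.3
eef_pos: [579.8, -129.3, 87.4]
eef_rot: [-3.142, 0.0, 0.188]
wrist_force: [0.1, -0.7, 1.1]
finger_gap: 59.9
finger_force: 0.0
0 [268. 378.] [391. 414.]
20 [264. 337.] [388. 373.]
38 [260. 300.] [385. 335.]
```

View pics/s3.png

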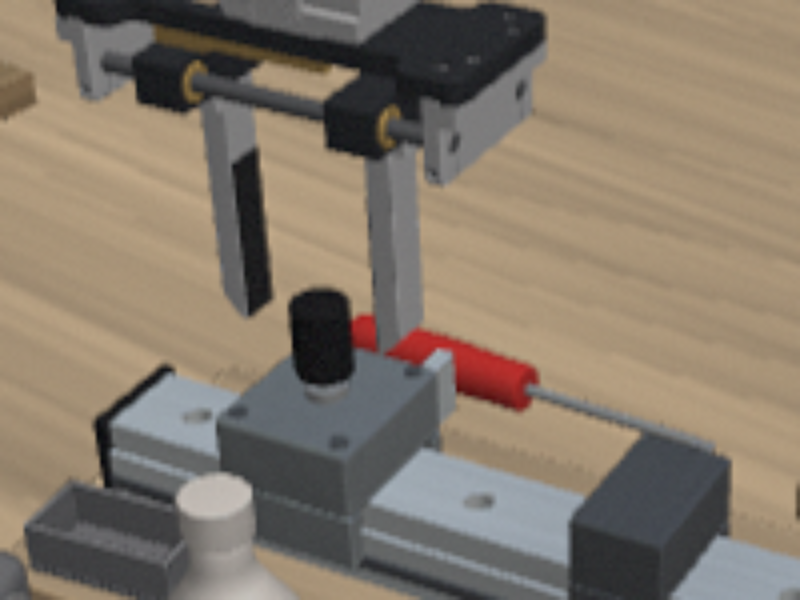

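The fingers straddle the knob, with tips at (250,312) and (400,345). That is about 34 mm above the nominal TCP, and there was no contact force, so the fingers are in fact short. I'll go down 16 mm more and grip.

```bash
python3 -m jog '[[60,[0,0,0.12],0],[60,[0,0,0.12],0],[60,[0,0,0.08],0],[60,[0,0,0],0]]' && python3 -m jog '[[15,[0,0,0],0],[15,[0,0,0],0],[15,[0,0,0],0],[15,[0,0,0],0],[15,[0,0,0],0],[15,[0,0,0],0],[15,[0,0,0],0],[15,[0,0,0],0]]' 40
```

```text
clock: 6.75
eef_pos: [579.4, -129.2, 70.6]
eef_rot: [-3.141, 0.001, 0.188]
wrist_force: [0.4, 0.4, 0.2]
finger_gap: 60.2
finger_force: 0.0
clock: 7.55
eef_pos: [579.9, -129.3, 71.6]
eef_rot: [3.141, -0.0, 0.188]
wrist_force: [-0.5, 0.0, 2.0]
finger_gap: 24.7
finger_force: 40.0
```

```bash
python3 -m jog '[[15,[0,0,-0.08],0],[15,[0,0,-0.1],0],[15,[0,0,-0.1],0],[15,[0,0,-0.06],0],[15,[0,0,0],0]]'; python3 -m jog '[[15,[0,0,-0.04],0],[15,[0,0,0],0]]';python3 -m jog '[[15,[0,0,-0.02],0],[15,[0,0,0],0]]'
```

```text
clock: 8.05
eef_pos: [579.7, -129.2, 88.6]
eef_rot: [-3.141, 0.0, 0.188]
wrist_force: [2.9, 0.5, -9.2]
finger_gap: 24.4
finger_force: 40.0
clock: 8.25
eef_pos: [579.7, -129.2, 90.5]
eef_rot: [-3.141, 0.0, 0.188]
wrist_force: [2.7, -0.8, -11.3]
finger_gap: 24.4
finger_force: 40.0
clock: 8.45
eef_pos: [579.7, -129.2, 91.5]
eef_rot: [-3.141, 0.0, 0.188]
wrist_force: [2.6, 0.7, -11.4]
finger_gap: 24.5
finger_force: 40.0
```

```bash
python3 -m jog '[[15,[0,0,-0.02],0],[15,[0,0,0],0]]';python3 -m jog '[[15,[0,0,-0.01],0],[15,[0,0,0],0]]'
```

```text
clock: 8.65
eef_pos: [579.6, -129.1, 91.8]
eef_rot: [-3.141, 0.001, 0.188]
wrist_force: [4.8, 0.2, -16.5]
finger_gap: 24.3
finger_force: 40.0
clock: 8.85
eef_pos: [579.5, -129.1, 91.9]
eef_rot: [-3.141, 0.001, 0.188]
wrist_force: [7.3, 0.8, -21.5]
finger_gap: 24.2
finger_force: 40.0
```

The force rose from 11 N to 21 N with no further travel, so the pin is against its stop. Next I'll slide towards the limit stop along tool −y. It is about 88 mm away.

```bash
python3 -m jog '[[15,[0,-0.05,0],0],[15,[0,-0.1,0],0],[15,[0,-0.15,0],0],[15,[0,-0.15,0],0],[15,[0,-0.15,0],0],[15,[0,-0.15,0],0],[15,[0,-0.1,0],0],[15,[0,0,0],0]]'
```

```text
clock: 9.65
eef_pos: [571.3, -86.6, 91.9]
eef_rot: [-3.14, 0.002, 0.188]
wrist_force: [4.6, 2.6, -21.0]
finger_gap: 24.5
finger_force: 40.0
```

```bash
python3 -m jog '[[15,[0,-0.1,0],0],[15,[0,-0.15,0],0],[15,[0,-0.15,0],0],[15,[0,-0.15,0],0],[15,[0,-0.1,0],0],[15,[0,0,0],0]]'
python3 - <<'E'
from h import *
T=pose(); d=T[:3,3]-[579.5,-129.1,91.9]; print("travel",np.hypot(*d[:2]))
K,M,im=snap("wrist","w4.png")
for q in ("carriage","limit_stop"):
    for r in regions_of("wrist",q)[:1]:
        m=r["pixels"]; row=m[235:250]; print(q,r["conf"],r["rect"],[ (np.where(x)[0].min(),np.where(x)[0].max()) for x in row[::7] if x.any()])
E
```

```text
clock: 10.25
eef_pos: [565.2, -54.8, 91.9]
eef_rot: [-3.141, 0.002, 0.188]
wrist_force: [4.4, 2.4, -20.9]
finger_gap: 24.1
finger_force: 40.0
travel 75.69340659524013
carriage 0.7 [314.0, 277.1, 109.2, 159.7] [(np.int64(258), np.int64(368)), (np.int64(258), np.int64(367)), (np.int64(259), np.int64(367))]
limit_stop 0.62 [199.3, 246.7, 88.4, 153.4] [(np.int64(153), np.int64(232)), (np.int64(154), np.int64(233)), (np.int64(155), np.int64(233))]
```

About 14 mm remains (25 px). I'll creep the rest.

```bash
python3 -m jog '[[15,[0,-0.06,0],0],[15,[0,-0.06,0],0],[15,[0,-0.06,0],0],[15,[0,0,0],0]]'; for i in 1; do python3 -m jog '[[15,[0,-0.04,0],0],[15,[0,0,0],0]]'; done
```

```text
clock: 10.8
eef_pos: [563.5, -46.3, 91.8]
eef_rot: [-3.141, 0.002, 0.188]
wrist_force: [5.3, 0.8, -21.4]
finger_gap: 24.5
finger_force: 40.0
clock: 11.0
eef_pos: [563.2, -44.5, 91.8]
eef_rot: [-3.141, 0.002, 0.188]
wrist_force: [5.3, 0.7, -21.9]
finger_gap: 24.4
finger_force: 40.0
```

```bash
python3 -m jog '[[15,[0,-0.04,0],0],[15,[0,0,0],0]]'
```

```text
clock: 11.2
eef_pos: [562.8, -42.6, 91.9]
eef_rot: [-3.141, 0.002, 0.188]
wrist_force: [6.1, 0.8, -21.5]
finger_gap: 24.2
finger_force: 40.0
```

```bash
python3 -m jog '[[15,[0,-0.03,0],0],[15,[0,0,0],0]]'; python3 -m jog '[[15,[0,-0.03,0],0],[15,[0,0,0],0]]'
```

```text
clock: 11.4
eef_pos: [562.6, -41.2, 91.9]
eef_rot: [-3.141, 0.002, 0.188]
wrist_force: [6.0, 0.7, -21.6]
finger_gap: 24.3
finger_force: 40.0
clock: 11.6
eef_pos: [562.3, -39.7, 91.9]
eef_rot: [-3.141, 0.002, 0.188]
wrist_force: [4.8, 0.7, -21.4]
finger_gap: 24.4
finger_force: 40.0
```

```bash
python3 -m jog '[[15,[0,-0.03,0],0],[15,[0,0,0],0]]'
```

```text
clock: 11.8
eef_pos: [562.0, -38.3, 91.9]
eef_rot: [-3.141, 0.002, 0.188]
wrist_force: [5.4, 1.0, -21.9]
finger_gap: 24.4
finger_force: 40.0
```

```bash
python3 -m jog '[[15,[0,-0.03,0],0],[15,[0,0,0],0]]'; python3 -m jog '[[15,[0,-0.02,0],0],[15,[0,0,0],0]]'
```

```text
clock: 12.0
eef_pos: [561.7, -36.8, 91.9]
eef_rot: [-3.141, 0.002, 0.188]
wrist_force: [5.7, 0.0, -21.7]
finger_gap: 24.0
finger_force: 40.0
clock: 12.2
eef_pos: [561.5, -35.9, 91.9]
eef_rot: [-3.141, 0.002, 0.188]
wrist_force: [5.2, 0.1, -21.5]
finger_gap: 24.2
finger_force: 40.0
```

```bash
python3 -m jog '[[15,[0,-0.02,0],0],[15,[0,0,0],0]]'
python3 - <<'E'
from h import *
K,M,im=snap("wrist"); cv2.imwrite("pics/w5.png",cv2.resize(im[150:350,120:400,::-1],None,fx=2.5,fy=2.5))
E
```

```text
clock: 12.4
eef_pos: [561.4, -35.1, 91.8]
eef_rot: [-3.141, 0.002, 0.188]
wrist_force: [5.6, -1.5, -21.6]
finger_gap: 24.4
finger_force: 40.0
```

View pics/w5.png

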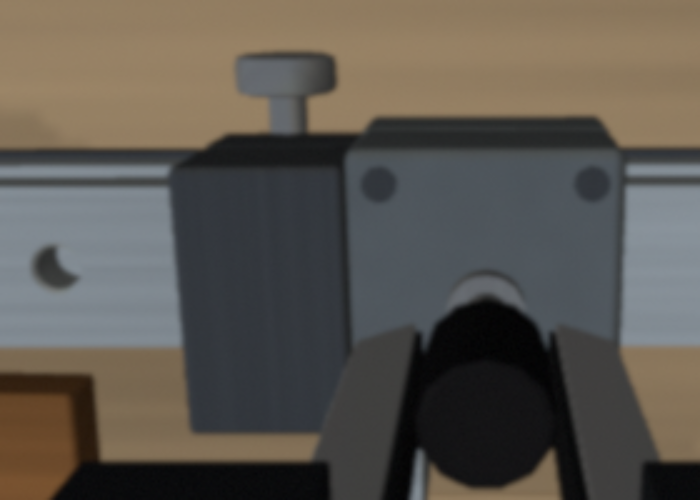

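The carriage's left edge at column ~345 meets the stop's right edge, and the knob is drawn and gripped. The y force has just begun to turn negative. I'll press a little further to feel the stop.

```bash
python3 -m jog '[[15,[0,-0.02,0],0],[15,[0,0,0],0]]'; python3 -m jog '[[15,[0,-0.02,0],0],[15,[0,0,0],0],[15,[0,0,0],0]]'
```

```text
clock: 12.65
eef_pos: [561.3, -34.9, 91.9]
eef_rot: [3.14, 0.002, 0.187]
wrist_force: [7.4, -7.0, -22.6]
finger_gap: 24.3
finger_force: 40.0
clock: 12.95
eef_pos: [561.3, -34.8, 91.9]
eef_rot: [3.139, 0.001, 0.187]
wrist_force: [7.3, -12.5, -23.8]
finger_gap: 24.2
finger_force: 40.0
```

The y force climbed to 12.5 N with no movement, so the carriage is against the limit stop. The pull of about 23 N, well over the 11 N spring, shows the pin is still fully drawn.

```bash
python3 -m jog '[[15,[0,0,0],0],[15,[0,0,0],0],[15,[0,0,0],0]]'; python3 -c "from cell import *; print(sign_off())"
```

```text
clock: 13.25
eef_pos: [561.3, -34.8, 91.9]
eef_rot: [3.139, 0.001, 0.187]
wrist_force: [9.1, -11.9, -24.8]
finger_gap: 24.4
finger_force: 40.0
the job is handed in; nothing more can be done
None
```

I handed the job in at 13.25 s with the knob still gripped at 40 N, the pin drawn back against its stop, and the carriage held against the limit stop with about 12 N; no verdict came back.

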